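Set a board guide with its eccentric bolt and prove it with the gauge

TASK

On the jig with the blue bolt, turn the bolt anticlockwise (seen from above) until the red end of its grip points at the white mark, straight along the lane, which opens the board guide just wide enough for the gauge, and let go of it. Then slide the brown gauge plate by its blue knob along the lane, without lifting it, through the gap and fully home against the end stop. Leave the jig with the orange bolt alone: it is already set and locked.

Things in the scene. Friction and masses are not known exactly. Their poses are not given: they have to be found in the camera images.
- jig: Fixed dark grey plate (all in mm) 240 x 165 x 14, blue bolt and tag. Origin: centre of underside; x along the lane, open end (-x) to end stop (face x=95), y towards the bolt, z up. Lane on the plate top (z=14) between fixed fence (inner face y=-62) and sliding guide (x=0 to 92, flared 12 before); both 18 high. Gap 43 + 9 x bolt angle (rad). Bolt axis x=40, y=40; white mark x=94, y=40.
- bolt (a joint): Angle (rad) of the blue bolt, upright axis, anticlockwise from above, 0 to 1.8. Grip: upright bar 50 long, 12 wide, jig z=34 to 70 mm, centred on the axis, over a brass eccentric disc (top z=28.5). Its red end points (value - 1.2) from the jig's +x: at 1.2, +-0.2, it is at the mark, gap set (54 mm). Starts 0 to 0.4, gap too narrow. Friction 0.15 N m; stays where left.
- gauge_center (a point): Centre of the loose gauge, half-way up its 58 mm: brown plate 70 long (x, along the lane), 50 wide, 12 thick, 0.15 kg, with an upright round blue knob, 18 mm diameter, at its middle, from 17 mm below this point to 29 above. Starts flat on the jig at the lane's open end, lined up with it; this point is at jig z=43 mm. Home against the stop: jig x=60, y about -35.
- spare_jig: The neighbouring jig, same shape, size, origin and axes, but with an orange bolt bar and tag and an empty lane; already set and locked. Not to be touched.
Not all that is in view belongs to the job. What is shaped like the part that bears gauge_center but pink or turquoise is not meant.

How it is judged:
By the outcome, as a careful person would: the job done as asked, in the order asked, and still so for the second after the job is handed in, with the robot touching nothing.
It also fails if it takes over 48 s, if anything falls off the work surface, if the arm or the gripper's body presses on something with over 40 N, if the wrist force passes 120 N, or if a joint passes its speed limit or range.

ROBOT

A 6-joint arm with a two-finger parallel gripper is mounted at the origin on the work surface. World frame = base frame: x ahead of the robot, y to its left, z up, the work surface at z = 0. Lengths are in m, angles in rad, forces in N, time in s.
With the tool pointing down it reaches from about 0.3 to 0.775 m from the base axis. Payload 14.6 kg.
Tool frame: the origin (TCP) lies midway between the tips of the shut fingers; the grasp point (between the pads) lies 19 mm behind it (ctrl.pinch_z is the distance from the TCP to the grasp point, in m); z points along the fingers, y is the line along which they close (so a half turn about z gives the same grasp; the last joint's range is limited). The gripper opens to 94 mm and grips with 3 to 60 N. Pads are 16 mm wide; open, the fingers measure 119 mm over their backs; the gripper's body (75 mm by 177 mm) begins 78 mm behind the grasp point.
Start: joints at [1.117, 0.3, 1.521, -0, 1.321, -0.067], TCP at [0.207, 0.509, 0.205] pointing down, gripper open.
Joint ranges: [-3.03, 3.03], [-0.79, 2.21], [0.23, 2.52], [-1.04, 4.18], [0, 3.07], [-2.55, 2.55]. Speed limits (rad/s): [2.22, 2.22, 2.57, 3.14, 3.14, 3.14].

INTERFACE

Orientations are given as [roll, pitch, yaw] about the fixed x, y, z axes, in that order (R = Rz(yaw) Ry(pitch) Rx(roll)).
In Python, from station import ctrl gives the robot as it stands.
- The arm moves only by the tool jog_arm, never from a script. Its argument "motion" is a list of rows, each a list of 7 numbers: the shift along the tool's x, y, z in m, then the turn, a rotation vector about the tool's x, y, z in rad, then the opening, from -1 (shut) to 1 (fully open). In form: [[tx, ty, tz, rx, ry, rz, gripper], ...]. A call has 1 to 5 rows; each row shifts and turns the commanded pose from where the row before left it, along the tool's axes as they then stand; what a row does not reach is not made up. A row lasts 1/10 s, in which the tool goes at most 50 mm and 8.59 degrees, less where a joint would pass 70% of its speed; a pose out of reach is approached as far as the arm can. A call is refused whole if a number of a shift passes 0.05 or a number of a turn 0.15, either way. A call with a gripper value outside its range is refused whole. The fingers move at their own pace and stop on an object; "squeeze" is the grip in N (left out, the last holds). Time passes only in rows, so rows that do not move let the fingers close. It gives the time, the measured TCP pose, the force, the opening and the grip force at its end, in the units of the state.
- ctrl.get_obs(): the state, without advancing time (a new reading comes with each control period).
- ctrl.camera(name): name is "side" or "top"; returns the picture (480x640x3 uint8, red, green, blue); there is no depth.
- ctrl.camera_model(name): a dict with "intrinsics" (3x3 intrinsics, pixels), "rvec" (rotation vector, rad) and "tvec" (3), from world to camera coordinates, as OpenCV has them. Camera axes: x right, y down, z forward; pixel columns grow to the right and rows downward; lengths in m; the calibration is good to about 2 mm. A picture is of the moment at which its call begins. camera_model takes no time and is no camera call.
- ctrl.hand_in(): hands the job in; it is judged then, once.
The state is a dict: "time_s": time; "qpos": joint angles; "joint_vel": joint speeds; "tau": joint torques, N m; "ee_pos": TCP position; "eef_rot": TCP orientation; "force": force on the tool from outside, world axes, zero at the start; "moment": the same for the moment, N m; "grip_width": finger opening in m; "grip_force": force on a finger pad.
Only numpy, scipy, OpenCV 4.12 (cv2) and the standard library are available. Lean on these libraries where they do the work, as an engineer would, in place of code of your own. Each camera call takes 0.05 s, during which the arm holds its last target. There are 200 camera calls.

## Working session

There is one attempt and no reset: what is moved stays moved. The work goes in short steps, Python scripts to look and compute and a tool call to move; the robot and the scene stay as the last step left them, time stands still between calls to the robot, and variables do not carry over. Pictures are saved under pics/ and viewed, at most 10 in all, crops included, and the job is handed in when it is done.

Besides the shell and the picture viewer there is one more tool, called after ">>>" as name(argument=value, ...), one argument or row to a line, values as JSON. jog_arm: Moves the arm, as the interface text tells. Its arguments: {"type":"object","properties":{"motion":{"type":"array"},"squeeze":{"type":"number"}},"required":["motion"]}

```bash
mkdir -p pics; python3 - <<'E'
from station import ctrl
import cv2
for n in("top","side"):
    cv2.imwrite(f"pics/{n}0.png",ctrl.camera(n)[:,:,::-1])
    print(ctrl.camera_model(n))
print(ctrl.get_obs(),ctrl.pinch_z)
E
```

```text
{'intrinsics': array([[607.44946479,   0.        , 315.09993656],
       [  0.        , 607.44946479, 242.26571727],
       [  0.        ,   0.        ,   1.        ]]), 'rvec': array([ 2.2152713 , -2.1931964 ,  0.11323899]), 'tvec': array([0.00237783, 0.49958675, 0.9549026 ])}
{'intrinsics': array([[477.89498357,   0.        , 316.27049933],
       [  0.        , 477.89498357, 241.11391777],
       [  0.        ,   0.        ,   1.        ]]), 'rvec': array([ 2.40644636, -0.12250195,  0.04534617]), 'tvec': array([-0.45780853,  0.10114337,  0.80659126])}
{'time_s': 0.1, 'qpos': array([ 1.11739641e+00,  3.00427369e-01,  1.52146224e+00,  1.02647560e-05,
        1.32072134e+00, -6.66265789e-02]), 'joint_vel': array([-0.00179601, -0.00364405, -0.0007283 ,  0.00117197,  0.00023546,
        0.00076811]), 'tau': array([ 6.16641664e-04, -5.32649338e+01, -3.53279793e+01,  7.09325960e-02,
        2.34852458e-02, -4.61851059e-06]), 'ee_pos': array([0.20737917, 0.50916997, 0.2049606 ]), 'eef_rot': array([-3.14057729e+00, -7.77156470e-05,  2.75481673e+00]), 'force': array([-0.62281592,  0.04407261,  0.56543176]), 'moment': array([-0.02802938, -0.01754481,  0.00762091]), 'grip_force': 0.0, 'grip_width': 0.09364869538165227} 0.0188
```

View pics/top0.png

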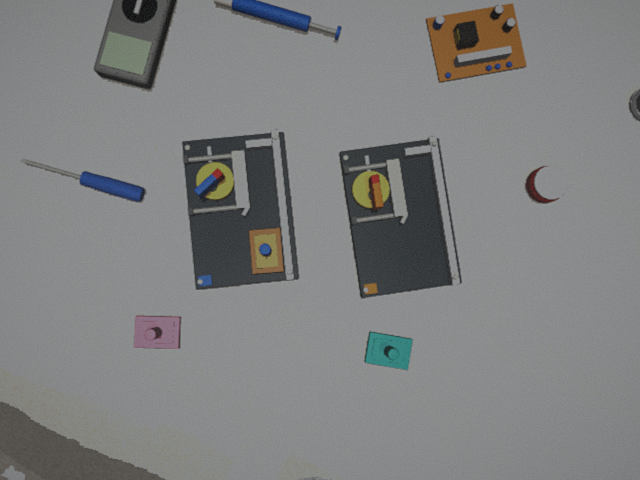

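View pics/side0.png

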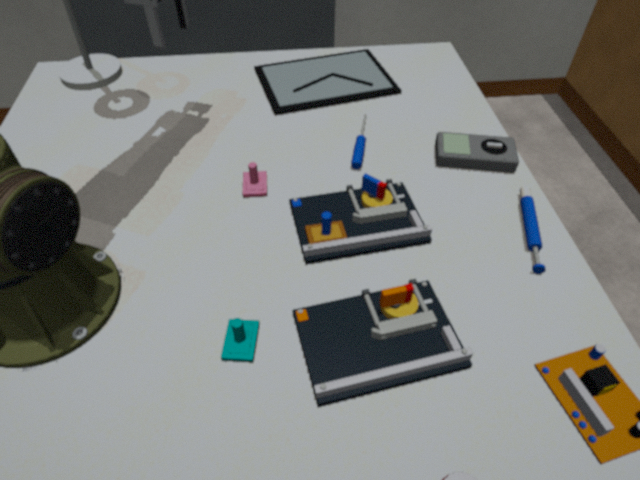

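```bash
python3 - <<'E'
import cv2
a=cv2.imread("pics/top0.png")[125:295,175:305]
cv2.imwrite("pics/c1.png",cv2.resize(a,None,fx=3.5,fy=3.5,interpolation=cv2.INTER_CUBIC))
E
```

```text
(no output)
```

View pics/c1.png

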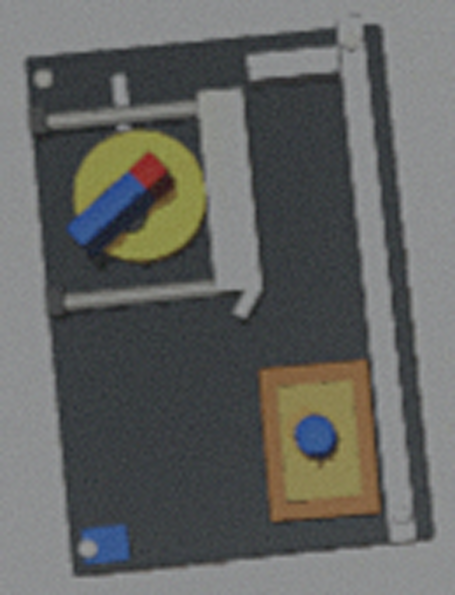

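```bash
cat > h.py <<'E'
import numpy as np, cv2, json
from station import ctrl
def ray(n,uv,z):
    m=ctrl.camera_model(n);R=cv2.Rodrigues(m["rvec"])[0];C=-R.T@m["tvec"]
    out=[]
    for u in np.atleast_2d(uv):
        d=R.T@np.linalg.inv(m["intrinsics"])@[*u,1]
        out.append((C+d*(z-C[2])/d[2])[:2])
    return np.array(out)
def rot(a): return np.array([[np.cos(a),-np.sin(a)],[np.sin(a),np.cos(a)]])
E
python3 - <<'E'
from h import *
c=lambda p:np.array(p)/3.5+[175,125]-0.35
W=ray("top",c([[27,57],[382,24],[433,538],[75,575]]),.014)
J=np.array([[.12,.0825],[.12,-.0825],[-.12,-.0825],[-.12,.0825]])
w=W-W.mean(0);a=np.arctan2((J[:,0]*w[:,1]-J[:,1]*w[:,0]).sum(),(J*w).sum())
t=W.mean(0);print("jig",t,a,"res",W-(J@rot(a).T+t))
toJ=lambda p:(p-t)@rot(a)
b=ray("top",c([[152,160],[82,240]]),.07);print("bar ends",b,toJ(b)); d=toJ(b);d=d[0]-d[1];print(np.arctan2(d[1],d[0])+1.2)
print("bolt",t+rot(a)@[.04,.04])
k=ray("top",c([[316,434]]),.072);print("knob",k,toJ(k))
g=ray("top",c([[260,368],[366,360],[383,512],[272,521]]),.026);print("gauge",g.mean(0),toJ(g))
print("home",t+rot(a)@[.06,-.035])
E
```

```text
jig [0.55123847 0.12773074] 0.11180354460771501 res [[-0.00054633 -0.0006568 ]
 [-0.00064798  0.00050488]
 [ 0.00048874  0.00114446]
 [ 0.00070557 -0.00099254]]
bar ends [[0.6034444  0.15727246]
 [0.56813786 0.18661944]] [[0.05517597 0.02353262]
 [0.02336413 0.05663555]]
0.3947154836342506
bolt [0.5865259  0.17194383]
knob [[0.4853497  0.08467132]] [[-0.07028157 -0.03543932]]
gauge [0.4852018  0.08486982] [[-0.03524175 -0.01138331]
 [-0.03639026 -0.05928589]
 [-0.10552991 -0.06009728]
 [-0.10446366 -0.01013573]]
home [0.61476884 0.09964351]
```

>>> jog_arm(
  motion=[
    [-0.04,-0.014,0,0,0,0,0.2],
    [-0.04,-0.014,0,0,0,0,0.2],
    [-0.04,-0.014,0,0,0,0,0.2],
    [-0.04,-0.014,0,0,0,0,0.2],
    [-0.04,-0.014,0,0,0,0,0.2],
  ],
  squeeze=30,
)

```text
time_s: 0.6
ee_pos: [0.3672, 0.3677, 0.2053]
eef_rot: [-3.141, -0.0, 2.755]
force: [0.6, 0.5, 0.4]
grip_width: 0.0585
grip_force: 0.0
```

>>> jog_arm(
  motion=[
    [-0.04,-0.014,0,0,0,0,0.2],
    [-0.04,-0.014,0,0,0,0,0.2],
    [-0.04,-0.014,0,0,0,0,0.2],
    [-0.04,-0.014,0,0,0,0,0.2],
    [-0.04,-0.014,0,0,0,0,0.2],
  ],
)

```text
time_s: 1.1
ee_pos: [0.5261, 0.2274, 0.2052]
eef_rot: [-3.141, -0.0, 2.755]
force: [-0.5, -0.0, -0.1]
grip_width: 0.0566
grip_force: 0.0
```

>>> jog_arm(
  motion=[
    [-0.04,-0.014,0,0,0,0,0.2],
    [-0.038,-0.014,0,0,0,0,0.2],
    [0,0,0.02,0,0,0.1,0.2],
    [0,0,0.02,0,0,0.1,0.2],
    [0,0,0.02,0,0,0.1,0.2],
  ],
)

```text
time_s: 1.6
ee_pos: [0.5867, 0.173, 0.1442]
eef_rot: [-3.141, -0.0, 2.45]
force: [0.5, 0.1, -0.5]
grip_width: 0.0568
grip_force: 0.0
```

```bash
cat > d.py <<'E'
from h import *
import sys
x,y,z,yaw=map(float,sys.argv[1:5])
s=ctrl.get_obs();p=s["ee_pos"];e=s["eef_rot"]
R=cv2.Rodrigues(np.array([0,0,e[2]]))[0]@cv2.Rodrigues(np.array([0,e[1],0]))[0]@cv2.Rodrigues(np.array([e[0],0,0]))[0]
print("t",s["time_s"],"p",p,"e",e,"w",s["grip_width"],"f",s["force"],"j6",s["qpos"][5])
print("shift tool",R.T@(np.array([x,y,z])-p),"turn tool z",-((yaw-e[2]+np.pi)%(2*np.pi)-np.pi))
E
python3 d.py .5865 .172 .038 2.449
python3 -c "
from h import *
a=ctrl.camera('top')
cv2.imwrite('pics/t1.png',cv2.resize(a[100:310,150:350,::-1],None,fx=2.8,fy=2.8,interpolation=2))"
```

```text
t 1.6 p [0.58672046 0.17304456 0.14418497] e [-3.14095959e+00 -4.97718139e-04  2.45005701e+00] w 0.05679703897164843 f [ 0.4645315   0.05105324 -0.52634369] j6 -0.6523340945556915
shift tool [-0.00054918 -0.00087796  0.10618529] turn tool z 0.0010570099288838009
```

View pics/t1.png

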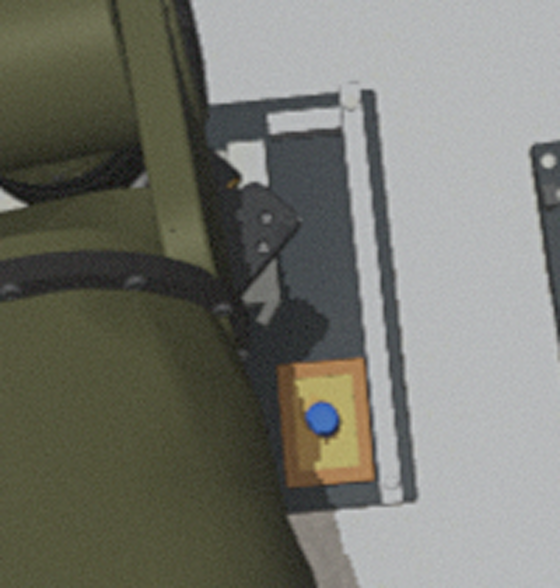

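The picture shows the gripper over the bolt, hiding it, with the gauge knob at crop (322,418) unchanged. I'm going down now.

>>> jog_arm(
  motion=[
    [-0.0005,-0.001,0.025,0,0,0,0.2],
    [0,0,0.025,0,0,0,0.2],
    [0,0,0.025,0,0,0,0.2],
    [0,0,0.015,0,0,0,0.2],
    [0,0,0.012,0,0,0,0.2],
  ],
)

```text
time_s: 2.15
ee_pos: [0.5865, 0.1724, 0.0428]
eef_rot: [-3.141, -0.0, 2.456]
force: [-0.1, -1.0, 0.6]
grip_width: 0.0568
grip_force: 0.0
```

>>> jog_arm(
  motion=[
    [0,0,0,0,0,0,-0.3],
    [0,0,0,0,0,0,-1],
    [0,0,0,0,0,0,-1],
    [0,0,0,0,0,0,-1],
    [0,0,0,0,0,0,-1],
  ],
  squeeze=20,
)

```text
time_s: 2.65
ee_pos: [0.5868, 0.1724, 0.044]
eef_rot: [3.141, 0.001, 2.455]
force: [0.0, -0.5, -0.5]
grip_width: 0.0197
grip_force: 0.0
```

```bash
python3 d.py .5865 .172 .042 3.254; python3 -c "
from h import *
print(ctrl.get_obs()['moment'])
a=ctrl.camera('side')
cv2.imwrite('pics/s1.png',cv2.resize(a[90:290,270:450,::-1],None,fx=3,fy=3,interpolation=2))"
```

```text
t 2.65 p [0.58678232 0.17240605 0.04404141] e [3.14092170e+00 5.40219648e-04 2.45485028e+00] w 0.01973098820759267 f [ 0.01773525 -0.50496316 -0.50976757] j6 -0.658143369284418
shift tool [-3.80224524e-05 -4.94369808e-04  2.04110341e-03] turn tool z -0.7991497197648241
[-0.04384268 -0.04518432  0.03986995]
```

View pics/s1.png

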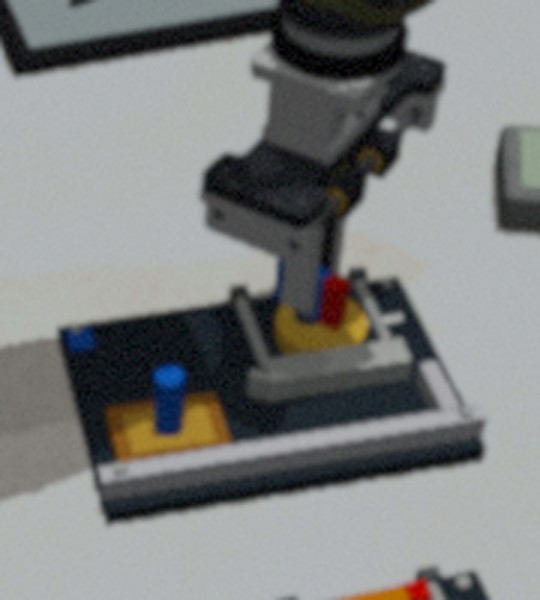

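The fingers straddle the bolt bar, with the red end at crop (335,300), and they are still closing. I'll finish closing and then turn.

>>> jog_arm(
  motion=[
    [0,0,0.002,0,0,0,-1],
    [0,0,0,0,0,0,-1],
    [0,0,0,0,0,0,-1],
  ],
  squeeze=25,
)

```text
time_s: 3.0
ee_pos: [0.5873, 0.1723, 0.0435]
eef_rot: [3.14, 0.002, 2.455]
force: [-4.8, -2.8, 16.9]
grip_width: 0.0118
grip_force: 24.9
```

>>> jog_arm(
  motion=[
    [0,0,0,0,0,-0.08,-1],
    [0,0,0,0,0,-0.08,-1],
    [0,0,0,0,0,-0.08,-1],
    [0,0,0,0,0,-0.08,-1],
    [0,0,0,0,0,-0.08,-1],
  ],
)

```text
time_s: 3.5
ee_pos: [0.5874, 0.1723, 0.0435]
eef_rot: [3.141, 0.002, 2.858]
force: [-4.7, -2.8, 17.1]
grip_width: 0.0118
grip_force: 24.9
```

```bash
python3 d.py .5865 .172 .042 3.254
```

```text
t 3.5 p [0.58737598 0.1723137  0.04345642] e [3.14066920e+00 2.27399501e-03 2.85786182e+00] w 0.011775646425720982 f [-4.70729027 -2.76532825 17.06202673] j6 -1.0612317235306135
shift tool [ 0.00075645 -0.00054772  0.0014542 ] turn tool z -0.3961381829447177
```

>>> jog_arm(
  motion=[
    [0,0,-0.0015,0,0,-0.08,-1],
    [0,0,0,0,0,-0.08,-1],
    [0,0,0,0,0,-0.08,-1],
    [0,0,0,0,0,-0.08,-1],
    [0,0,0,0,0,-0.08,-1],
  ],
)

```text
time_s: 4.0
ee_pos: [0.5872, 0.1723, 0.0436]
eef_rot: [3.142, 0.002, -3.025]
force: [2.1, -0.3, 0.8]
grip_width: 0.0119
grip_force: 24.9
```

>>> jog_arm(
  motion=[
    [0,0,0,0,0,0,-1],
    [0,0,0,0,0,0,-0.5],
    [0,0,0,0,0,0,-0.1],
    [0,0,0,0,0,0,0.2],
    [0,0,0,0,0,0,0.2],
  ],
)

```text
time_s: 4.5
ee_pos: [0.5863, 0.1724, 0.0428]
eef_rot: [-3.142, -0.001, -3.029]
force: [-0.8, -0.1, 0.3]
grip_width: 0.0404
grip_force: 0.0
```

>>> jog_arm(
  motion=[
    [0,0,0,0,0,0,0.2],
    [0,0,-0.02,0,0,0,0.2],
    [0,0,-0.03,0,0,0,0.2],
    [0,0,-0.03,0,0,0,0.2],
    [0,0,-0.02,0,0,0,0.2],
  ],
)

```text
time_s: 5.0
ee_pos: [0.5869, 0.1725, 0.1452]
eef_rot: [3.141, 0.002, -3.029]
force: [-0.2, -0.1, -0.2]
grip_width: 0.0564
grip_force: 0.0
```

```bash
python3 d.py .4853 .0847 .043 3.254
```

```text
t 5.0 p [0.5869089  0.17245559 0.14515629] e [ 3.14138031e+00  1.86019476e-03 -3.02860911e+00] w 0.056363966474520195 f [-0.16547627 -0.076281   -0.19681735] j6 -1.4578548471104662
shift tool [ 0.11104476 -0.07576199  0.10193382] turn tool z 0.0005761922175597789
```

>>> jog_arm(
  motion=[
    [0.022,-0.015,0,0,0,0,0.2],
    [0.022,-0.015,0,0,0,0,0.2],
    [0.022,-0.015,0,0,0,0,0.2],
    [0.022,-0.015,0,0,0,0,0.2],
    [0.023,-0.0158,0,0,0,0,0.2],
  ],
)

```text
time_s: 5.5
ee_pos: [0.4839, 0.084, 0.1429]
eef_rot: [3.142, 0.0, -3.028]
force: [0.0, -0.7, -0.4]
grip_width: 0.0566
grip_force: 0.0
```

```bash
python3 d.py .4853 .0847 .043 3.254; python3 -c "
from h import *
a=ctrl.camera('side')[90:280,260:450,::-1];b=ctrl.camera('top')[110:300,150:340,::-1]
cv2.imwrite('pics/s2.png',cv2.resize(np.hstack([a,b]),None,fx=2.1,fy=2.9,interpolation=2))"
```

```text
t 5.5 p [0.48390209 0.08395899 0.14293968] e [ 3.14158319e+00  7.63772443e-05 -3.02843712e+00] w 0.05660732576582553 f [ 0.04324306 -0.71945847 -0.38874196] j6 -1.58675962019695
shift tool [-0.001465    0.00057748  0.0999398 ] turn tool z 0.000748186402759643
```

View pics/s2.png

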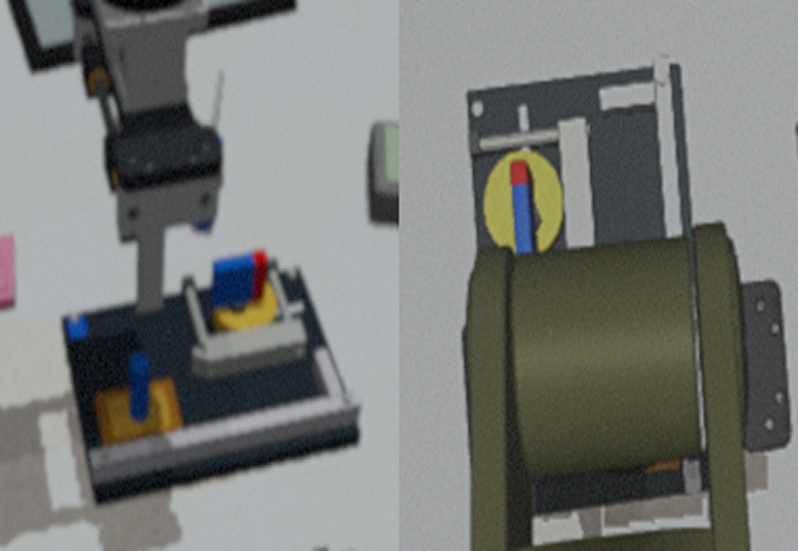

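The red end (side crop (262,262), top crop (519,170)) points along the lane at the white mark (523,115). The knob sits below the fingers at side crop (140,360). Descending on it.

>>> jog_arm(
  motion=[
    [-0.0015,0.0006,0.025,0,0,0,0.2],
    [0,0,0.025,0,0,0,0.2],
    [0,0,0.025,0,0,0,0.2],
    [0,0,0.015,0,0,0,0.2],
    [0,0,0.01,0,0,0,0.2],
  ],
)

```text
time_s: 6.1
ee_pos: [0.4862, 0.0856, 0.0418]
eef_rot: [3.142, -0.001, -3.028]
force: [0.2, 0.2, 0.5]
grip_width: 0.0562
grip_force: 0.0
```

>>> jog_arm(
  motion=[
    [0,0,0,0,0,0,-0.3],
    [0,0,0,0,0,0,-1],
    [0,0,0,0,0,0,-1],
    [0,0,0,0,0,0,-1],
    [0,0,0,0,0,0,-1],
  ],
  squeeze=15,
)

```text
time_s: 6.6
ee_pos: [0.4865, 0.0853, 0.0434]
eef_rot: [-3.142, 0.001, -3.028]
force: [-0.0, -0.7, -0.4]
grip_width: 0.0194
grip_force: 0.0
```

```bash
python3 d.py .6148 .0996 .043 3.254
```

```text
t 6.6 p [0.48646108 0.08531615 0.04341578] e [-3.14158415e+00  7.80400199e-04 -3.02836754e+00] w 0.019381856748984617 f [-0.03048821 -0.69024724 -0.37793635] j6 -1.5845829830178526
shift tool [-0.12913063 -0.00030777  0.00051656] turn tool z 0.0008177719293023245
```

>>> jog_arm(
  motion=[
    [0,0,0,0,0,0,-1],
    [0,0,0,0,0,0,-1],
    [-0.005,0,0,0,0,0,-1],
    [-0.01,0,0,0,0,0,-1],
    [-0.01,0,0,0,0,0,-1],
  ],
)

```text
time_s: 7.1
ee_pos: [0.511, 0.0881, 0.0432]
eef_rot: [3.142, -0.001, -3.028]
force: [-6.7, -0.9, 9.1]
grip_width: 0.0175
grip_force: 15.0
```

>>> jog_arm(
  motion=[
    [-0.008,0,0,0,0,0,-1],
    [-0.008,0,0,0,0,0,-1],
    [-0.008,0,0,0,0,0,-1],
    [-0.008,0,0,0,0,0,-1],
    [-0.008,0,0,0,0,0,-1],
  ],
)

```text
time_s: 7.6
ee_pos: [0.5507, 0.0927, 0.0432]
eef_rot: [3.142, -0.001, -3.028]
force: [-6.2, -0.5, 7.7]
grip_width: 0.0177
grip_force: 15.0
```

```bash
python3 d.py .6148 .0996 .043 3.254
```

```text
t 7.6 p [0.55073095 0.09266945 0.04321912] e [ 3.14155675e+00 -1.12400637e-03 -3.02835218e+00] w 0.0177099344530537 f [-6.19823532 -0.48719999  7.74058884] j6 -1.5829402715913965
shift tool [-0.06444204 -0.00035356  0.00014667] turn tool z 0.0008331274070201289
```

>>> jog_arm(
  motion=[
    [-0.01,0,0,0,0,0,-1],
    [-0.01,0,0,0,0,0,-1],
    [-0.01,0,0,0,0,0,-1],
    [-0.01,0,0,0,0,0,-1],
    [-0.01,0,0,0,0,0,-1],
  ],
)

```text
time_s: 8.1
ee_pos: [0.6005, 0.0983, 0.0433]
eef_rot: [3.142, -0.001, -3.028]
force: [-5.4, -0.2, 8.0]
grip_width: 0.0178
grip_force: 15.0
```

>>> jog_arm(
  motion=[
    [-0.004,0,0,0,0,0,-1],
    [-0.004,0,0,0,0,0,-1],
    [-0.003,0,0,0,0,0,-1],
    [-0.002,0,0,0,0,0,-1],
  ],
)

```text
time_s: 8.5
ee_pos: [0.6132, 0.0998, 0.0433]
eef_rot: [3.142, -0.001, -3.028]
force: [-5.7, 0.1, 7.7]
grip_width: 0.0176
grip_force: 15.0
```

>>> jog_arm(
  motion=[
    [-0.002,0,0,0,0,0,-1],
    [-0.002,0,0,0,0,0,-1],
  ],
)

```text
time_s: 8.7
ee_pos: [0.6168, 0.1001, 0.0434]
eef_rot: [-3.142, -0.002, -3.028]
force: [-16.0, -4.1, 16.2]
grip_width: 0.0172
grip_force: 15.0
```

>>> jog_arm(
  motion=[
    [-0.001,0,0,0,0,0,-1],
    [0,0,0,0,0,0,-0.5],
    [0,0,0,0,0,0,-0.1],
    [0,0,0,0,0,0,0.1],
    [0,0,0,0,0,0,0.1],
  ],
)

```text
time_s: 9.2
ee_pos: [0.6184, 0.1003, 0.0428]
eef_rot: [3.142, -0.0, -3.028]
force: [0.2, 0.2, 0.6]
grip_width: 0.044
grip_force: 0.0
```

>>> jog_arm(
  motion=[
    [0,0,0,0,0,0,0.1],
    [0,0,-0.02,0,0,0,0.1],
    [0,0,-0.03,0,0,0,0.1],
    [0,0,-0.03,0,0,0,0.1],
    [0,0,-0.03,0,0,0,0.1],
  ],
)

```text
time_s: 9.7
ee_pos: [0.6182, 0.1003, 0.1541]
eef_rot: [3.142, -0.0, -3.028]
force: [-0.0, 0.5, 0.4]
grip_width: 0.0517
grip_force: 0.0
```

>>> jog_arm(
  motion=[
    [0.04,0,-0.01,0,0,0,0.1],
    [0.04,0.01,-0.01,0,0,0,0.1],
    [0.04,0.02,0,0,0,0,0.1],
    [0.03,0.03,0,0,0,0,0.1],
    [0.03,0.03,0,0,0,0,0.1],
  ],
)

```text
time_s: 10.2
ee_pos: [0.4279, 0.1698, 0.1732]
eef_rot: [3.141, 0.001, -3.029]
force: [0.2, 1.4, 0.4]
grip_width: 0.0518
grip_force: 0.0
```

```bash
python3 d.py .6148 .0996 .043 3.254; python3 -c "
from h import *
a=ctrl.camera('side')[90:280,260:450,::-1];b=ctrl.camera('top')[110:300,150:340,::-1]
cv2.imwrite('pics/f.png',cv2.resize(np.hstack([a,b]),None,fx=2.1,fy=2.9,interpolation=2))"
```

```text
t 10.2 p [0.4279052  0.1698034  0.17319479] e [ 3.14138737e+00  7.24591028e-04 -3.02932666e+00] w 0.051799596015569556 f [0.23917915 1.35715319 0.41696166] j6 -1.384948308950913
shift tool [-0.17775896 -0.09072609  0.130305  ] turn tool z -0.0001413479634368997
```

View pics/f.png

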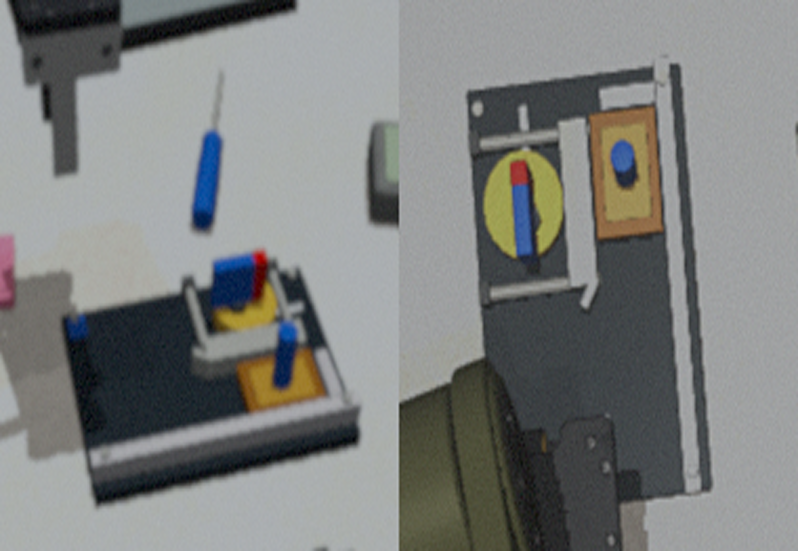

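```bash
python3 -c "
from h import *
t=np.array([.55124,.12773]);R=rot(.1118)
u=lambda p:[150+(p[0]-399)/2.1,110+p[1]/2.9]
print((ray('top',[u((622,155))],.072)-t)@R)
g=(ray('top',[u(p) for p in((590,115),(655,106),(662,230),(598,238))],.026)-t)@R;print(g,g.mean(0))
b=(ray('top',[u(p) for p in((519,161),(524,255))],.07)-t)@R;d=b[0]-b[1];print(1.2+np.arctan2(d[1],d[0]))"
```

```text
[[ 0.05980018 -0.03486927]]
[[ 0.09358227 -0.0110158 ]
 [ 0.09390568 -0.06050903]
 [ 0.02489103 -0.05902111]
 [ 0.02519497 -0.01055663]] [ 0.05939349 -0.03527564]
1.1809309919729942
```

The gauge is home (knob at jig (59.8, -34.9) mm) and the bolt angle is about 1.18, so I'm handing in.

```bash
python3 -c "
from station import ctrl
print(ctrl.hand_in())"
```

```text
the job is handed in; nothing more can be done
None
```

The job is handed in: the blue bolt is turned to about 1.18 rad with its red end at the mark, the gauge is home against the stop (about x=60, y=-35 mm on the jig), the spare jig was not touched, and it took about 10 s.

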